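# Wedge the rocking parts tray

## Task

The green parts tray on the grey bench mat rocks on a bar under its middle. With the fingertips, press its raised end down to the mat to feel it rock and let it come back up; then push the wooden wedge along the mat, thin end first, under the middle of the raised end until it is snug, and press that end down firmly for a moment to check that it no longer rocks (if it still does, push the wedge further and check again). Pick nothing up, do not shove the tray along, leave everything else where it is, and finish clear of everything.

Things in the scene. Friction and masses are not known exactly. Their poses are not given: they have to be found in the camera images.
- tray: Green open steel tray, loose, about 3 kg with the parts fixed in it: 240 mm long (x), 180 wide (y), 70 high. Origin: middle of the axis of the round bar (radius 12 mm) across under its middle, 12 mm above the mat, level with the tray's underside (its z = 0). +x points to the low end, which rests on the mat, -x to the raised end (tilt 0.10 rad). z is square to its bottom. Pushed level it slides at 12 N or more.
- tray_edge (a point): Middle of the lower edge of the tray's raised end (tray frame: x = -120 mm, y = 0, z = 0). At the start it hangs 24 mm above the mat (28 mm above the bench); pressed right down it meets the mat (4 mm above the bench).
- tray_rim (a point): Place to press: middle of the flat rim, 30 mm wide, on top of the raised end (tray frame: x = -105 mm, y = 0, z = 70 mm; the rim is 180 mm long in y). Unwedged, 3 to 8 N down here tips this end to the mat: the rim sinks 21 to 24 mm and swings 14 mm outward (tray -x); let go, it tips back by itself. A firm check press is about 10 N for half a second.
- wedge: Pale wooden wedge, red stripe round its thick end, loose on the mat before the raised end: 130 mm long (x), 60 wide (y), about 0.25 kg. Origin: centre of its underside; +x points to the thin end. Thin end (x = +65 mm) 3 mm high; the top rises evenly to 33 mm at x = -35 mm, then is level to the upright flat back face at x = -65 mm.
- wedge_tip (a point): Middle of the wedge's thin end, at mat level. When the wedge is snug this point is 70 mm in under the tray from its raised edge and the wedge's back sticks out about 60 mm; pushed further, the wedge lifts or shoves the tray.
- wedge_back (a point): Middle of the wedge's back face, 15 mm above the mat: the place to push. The wedge alone slides at about 1 to 3 N; the push rises sharply when it is snug.
- mat: Dark grey rubber mat fixed flat on the bench, 560 by 360 mm, 4 mm thick (its top is 4 mm above the bench); tray and wedge stand on it. Origin at the centre of its underside; x runs along the 560 mm side, roughly from wedge to tray.
- socket: Bystander to leave alone: steel drive socket, 28 mm across, 42 mm tall.
- wrench: Bystander to leave alone: steel wrench lying on the mat.
- grease_can: Bystander to leave alone: red can, 48 mm across, 60 mm tall.
- oil_bottle: Bystander to leave alone: black bottle, 68 mm across, 180 mm tall, beside the mat.
- screwdriver: Bystander to leave alone: screwdriver lying beside the mat.

How it is judged:
By the outcome, as a careful person would: the job done as asked, in the order asked, and still so for the second after the job is handed in, with the robot touching nothing.
It also fails if it takes over 69 s, if anything falls off the work surface, if the arm or the gripper's body presses on something with over 40 N, if the wrist force passes 120 N, or if a joint passes its speed limit or range.

## Robot

A 7-joint arm with a two-finger parallel gripper is mounted at the origin on the work surface. World frame = base frame: x ahead of the robot, y to its left, z up, the work surface at z = 0. Lengths are in m, angles in rad, forces in N, time in s.
With the tool pointing down it reaches from about 0.425 to 0.925 m from the base axis. Payload 6.8 kg.
Tool frame: the origin (TCP) lies at the centre of the arm's flange, where the gripper is bolted on; the fingertips stand 173 mm ahead of it and the grasp point (between the pads) lies 155 mm ahead of it (r.hold_point_z is the distance from the TCP to the grasp point, in m); z points along the fingers, x is the direction in which the jaws open and shut, and the axes are right-handed (so a half turn about z gives the same grasp; the last joint's range is limited). The gripper opens to 85 mm and grips with 20 to 120 N. Pads are 22 mm wide; open, the fingers measure 114 mm over their backs; the gripper's body (76 mm by 85 mm) begins 54 mm behind the grasp point. The pads swing forward as they close: fully open they stand 13 mm farther back than shut.
Start: joints at [1.025, 0.477, 0.022, 1.555, -0.011, 1.109, -0.083], TCP at [0.286, -0.611, 0.405] pointing down, gripper open.
Joint ranges: [-2.96, 2.96], [-0.34, 2.1], [-1.41, 1.46], [0.24, 2.44], [-1.37, 4.51], [0.17, 1.92], [-2.96, 2.96]. Speed limits (rad/s): [2.39, 2.39, 3.14, 3.14, 3.14, 3.14, 3.14].

## Interface

Orientations are given as a rotation vector (axis times angle).
In Python, from bench import r gives the robot as it stands.
- The arm moves only by the tool apply_moves, never from a script. Its arguments are lists of equal length, an entry for each row: "dp": the shift along the tool's x, y, z scaled (see below), a list of three; "twist": the turn, a rotation vector about the tool's x, y, z scaled (see below), a list of three; "jaw": the closure in counts, from 0 (fully open) to 255 (shut). In form: {"dp": [[x, y, z], ...], "twist": [[rx, ry, rz], ...], "jaw": [jaw, ...]}. A call has 1 to 20 rows; each row shifts and turns the pose as measured when the row begins, along the tool's axes as they then stand; what a row does not reach is not made up. The controller multiplies each number of a shift by 12 cm and each number of a turn by 120 degrees. A row lasts 1/10 s, in which the tool goes at most 50 mm and 8.59 degrees, less where a joint would pass 70% of its speed; a pose out of reach is approached as far as the arm can. A call with a number of a shift or a turn outside -1 to 1 is refused whole. A call with a gripper value outside its range is refused whole. The fingers move at their own pace and stop on an object; "grip_force" is the grip in N (left out, the last holds). Time passes only in rows, so rows that do not move let the fingers close. It gives the time, the measured TCP pose, the force and the opening at its end, in the units of the state.
- r.get_obs(): the state, without advancing time (a new reading comes with each control period).
- r.grab_frame(name): name is "scene" or "top"; returns a dict with "color" (420x560x3 uint8, red, green, blue), "z_map" (420x560 float32, m along the optical axis (not along the pixel's ray), 0 where there is no reading), "intrinsics" (3x3 intrinsics, pixels), "R" (3x3) and "t" (3): a world point X has camera coordinates R X + t. Camera axes: x right, y down, z forward; pixel columns grow to the right and rows downward; lengths in m; the calibration is good to about 2 mm. A picture is of the moment at which its call begins.
- r.hand_in(): hands the job in, once; it reports no verdict.
The state is a dict: "clock": time; "joints": joint angles; "qvel": joint speeds; "tau": joint torques, N m; "tcp_pos": TCP position; "orientation": TCP orientation; "contact_force": force on the tool from outside, world axes, zero at the start; "moment": the same for the moment, N m; "grip_width": finger opening in m.
Only numpy, scipy, OpenCV 4.12 (cv2) and the standard library are available. Lean on these libraries where they do the work, as an engineer would, in place of code of your own. Each camera call takes 0.05 s, during which the arm holds its last target.

## Working session

There is one attempt and no reset: what is moved stays moved. The work goes in short steps, Python scripts to look and compute and a tool call to move; the robot and the scene stay as the last step left them, time stands still between calls to the robot, and variables do not carry over. Pictures are saved under pics/ and viewed, and the job is handed in when it is done.

Besides the shell and the picture viewer there is one more tool, called after "Call:" in YAML: its name, and indented under it one key for each argument. apply_moves: Moves the arm, as the interface text tells. Shifts and turns lie within -1 to 1; 1 stands for 12 cm of shift or 120 degrees of turn. Its arguments: {"type":"object","properties":{"dp":{"type":"array"},"twist":{"type":"array"},"jaw":{"type":"array"},"grip_force":{"type":"number"}},"required":["dp","twist","jaw"]}

```bash
mkdir -p pics; ls
python3 - <<'E'
from bench import r
import cv2,numpy as np,pickle
o=r.get_obs();print(o)
for n in("scene","top"):
    f=r.grab_frame(n);cv2.imwrite(f"pics/{n}0.png",f["color"][:,:,::-1]);pickle.dump(f,open(f"{n}0.pkl","wb"))
    print(n,f["intrinsics"],f["R"],f["t"])
E
```

```text
pics
{'clock': 0.0, 'joints': array([ 1.02488909,  0.47780431,  0.02234229,  1.55646523, -0.01150528,
        1.10928616, -0.08311099]), 'qvel': array([-4.13140198e-05,  1.85061650e-04, -1.84711859e-03,  1.13336667e-03,
        7.55552349e-04, -1.50180208e-03,  6.33348069e-04]), 'tau': array([-7.91177281e-04, -5.96459734e+01,  1.60778940e+00, -2.81204689e+01,
        1.24992180e-02,  9.30501177e-03,  6.39285463e-05]), 'tcp_pos': array([ 0.28605807, -0.6110806 ,  0.40371683]), 'orientation': array([-2.65010667e+00,  1.68554701e+00,  2.53716043e-03]), 'contact_force': array([-0.01116425,  0.26190757, -0.00756381]), 'moment': array([-0.02516178, -0.02488979, -0.01167197]), 'grip_width': 0.0854234370000672}
scene [[465.55993817   0.         277.30615481]
 [  0.         465.55993817 208.63472932]
 [  0.           0.           1.        ]] [[ 0.75388071  0.65700796  0.00210314]
 [ 0.48738952 -0.55710048 -0.67237676]
 [-0.44058522  0.50791692 -0.7402061 ]] [-0.41926784 -0.21067993  1.45840668]
top [[538.59333755   0.         284.09762925]
 [  0.         538.59333755 212.33060513]
 [  0.           0.           1.        ]] [[-0.0065885  -0.9999756  -0.0023224 ]
 [-0.9953256   0.0067816  -0.09633771]
 [ 0.09635111  0.00167682 -0.995346  ]] [0.00185806 0.57598003 1.75660906]
```

View pics/top0.png

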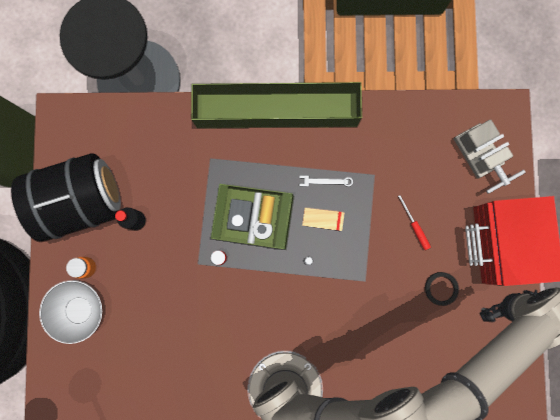

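View pics/scene0.png

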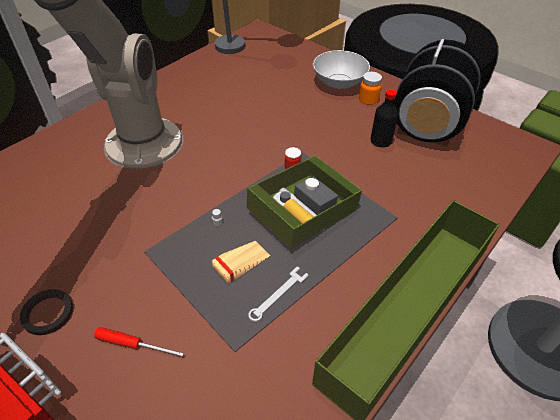

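The top view shows the tray at px (212–293, 185–250) with its raised end to the right, which is world -y. The wedge is at (303–344, 208–231) with its red stripe on the right, the wrench at (300–352, 181), the socket at (308, 261) and the can at (218, 258).

```bash
cat > h.py <<'E'
import numpy as np,cv2
def cloud(f):
    K,R,t=f["intrinsics"],f["R"],f["t"];z=f["z_map"].astype(float)
    v,u=np.mgrid[:z.shape[0],:z.shape[1]]
    c=np.stack([(u-K[0,2])/K[0,0]*z,(v-K[1,2])/K[1,1]*z,z],-1)
    P=(c-t)@R; P[z==0]=np.nan
    return P
def ray(f,px,h):
    K,R,t=f["intrinsics"],f["R"],f["t"];px=np.atleast_2d(px).astype(float)
    d=np.c_[(px[:,0]-K[0,2])/K[0,0],(px[:,1]-K[1,2])/K[1,1],np.ones(len(px))]@R
    C=-R.T@t; return C+d*((h-C[2])/d[:,2])[:,None]
def proj(f,X):
    c=np.atleast_2d(X)@f["R"].T+f["t"];p=c@f["intrinsics"].T;return p[:,:2]/p[:,2:]
def inbox(P):return (P[...,0]>.35)&(P[...,0]<.85)&(P[...,1]>-.3)&(P[...,1]<.3)
E
cat > meas.py <<'E'
import sys,pickle;from h import *
tag=sys.argv[1]
for n in("top","scene"):
    f=pickle.load(open(f"{n}{tag}.pkl","rb"));P=cloud(f);hsv=cv2.cvtColor(f["color"],cv2.COLOR_RGB2HSV);H,S,V=cv2.split(hsv)
    box=inbox(P)
    print("==",n)
    wood=box&(H>12)&(H<28)&(S>50)&(S<170)&(V>150)&(P[...,2]<.06)
    red=box&((H<6)|(H>172))&(S>170)&(V>120)&(P[...,2]<.06)
    green=box&(H>28)&(H<60)&(S>80)
    mat=box&(S<40)&(V<110)&(P[...,2]<.015)
    for nm,m in(("wood",wood),("red",red),("green",green),("mat",mat)):
        k,l,st,ce=cv2.connectedComponentsWithStats(m.astype(np.uint8))
        for i in np.argsort(-st[1:,4])[:3]+1:
            if st[i,4]<15:continue
            q=P[l==i];print(nm,st[i],"mean",q.mean(0).round(4),"min",q.min(0).round(3),"max",q.max(0).round(3))
    np.savez(f"m_{n}{tag}.npz",wood=wood,red=red,green=green,mat=mat)
E
python3 meas.py 0
python3 - <<'E'
import pickle,cv2
for n,(a,b,c,d) in dict(top=(195,375,150,285),scene=(140,400,140,350)).items():
    f=pickle.load(open(f"{n}0.pkl","rb"))
    im=f["color"][c:d,a:b,::-1];s=800/(b-a) if n=="top" else 2.8
    cv2.imwrite(f"pics/{n}0z.png",cv2.resize(im,None,fx=s,fy=s,interpolation=cv2.INTER_CUBIC))
E
```

```text
== top
wood [302 208  36  22 644] mean [ 0.5562 -0.1204  0.0229] min [ 0.519 -0.179 -0.004] max [ 0.593 -0.062  0.048]
wood [266 196   9  28  76] mean [0.5822 0.0436 0.0555] min [0.539 0.031 0.02 ] max [0.632 0.057 0.06 ]
wood [339 212   6  19  56] mean [ 0.5446 -0.1907  0.0377] min [ 0.515 -0.2    0.023] max [ 0.575 -0.182  0.047]
red [337 212   4  18  36] mean [ 0.5469 -0.1804  0.0364] min [ 0.519 -0.187  0.028] max [ 0.575 -0.175  0.045]
green [ 211  184   82   65 2442] mean [0.5626 0.1035 0.0533] min [ 0.456 -0.028  0.001] max [0.666 0.233 0.115]
mat [263 247  16   3  18] mean [0.459  0.0442 0.0047] min [ 0.455  0.019 -0.   ] max [0.463 0.069 0.015]
mat [230 242  17   3  17] mean [0.476  0.1526 0.0046] min [ 0.473  0.126 -0.002] max [0.48  0.18  0.014]
mat [328 184  16   1  16] mean [ 0.6734 -0.1762  0.0025] min [ 0.672 -0.202 -0.007] max [ 0.675 -0.151  0.009]
== scene
wood [219 241  52  37 951] mean [ 0.5595 -0.1262  0.0215] min [ 0.497 -0.181 -0.   ] max [ 0.594 -0.059  0.04 ]
wood [212 259  18  23 160] mean [ 0.5473 -0.1931  0.0294] min [ 0.495 -0.201  0.003] max [ 0.576 -0.172  0.039]
red [285 155  16  14  95] mean [0.4375 0.1955 0.0434] min [0.414 0.187 0.011] max [0.453 0.22  0.058]
red [215 257  18  18  78] mean [ 0.5472 -0.1819  0.0363] min [ 0.515 -0.191  0.032] max [ 0.577 -0.175  0.041]
green [ 247  156  115   92 3947] mean [0.5677 0.0864 0.0597] min [ 0.396 -0.036  0.001] max [0.669 0.233 0.1  ]
mat [  145   188   252   161 15226] mean [ 0.5815 -0.1022  0.0029] min [ 0.35  -0.3   -0.004] max [0.765 0.261 0.014]
mat [249 165  36  22 104] mean [0.4    0.1519 0.0026] min [ 0.385  0.072 -0.003] max [0.414 0.202 0.007]
mat [301 153   9   9  43] mean [0.4255 0.2725 0.0026] min [ 0.41   0.25  -0.001] max [0.44  0.285 0.007]
```

View pics/top0z.png

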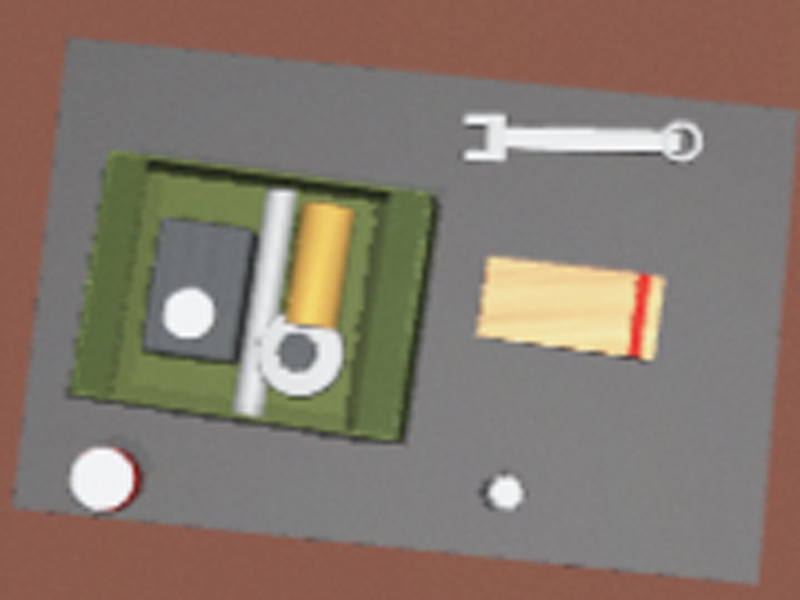

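View pics/scene0z.png

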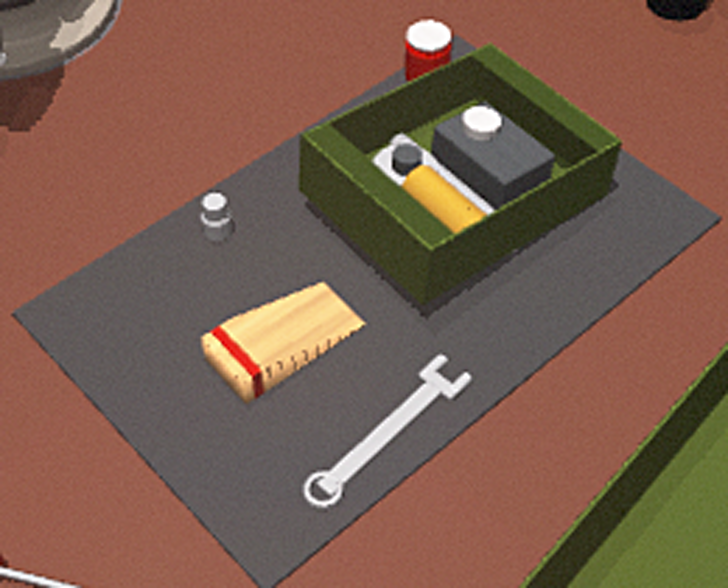

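Run:
```python
import pickle;from h import *
f=pickle.load(open("top0.pkl","rb"));g=pickle.load(open("scene0.pkl","rb"))
s=800/180
T=lambda a:np.array([195-.5+.5/s,150-.5+.5/s])+np.array(a)/s
S=lambda a:np.array([140-.5,140-.5])+np.array(a)/2.8
pt=[("rimA",(437,193),(425,247),.0976),("rimB",(405,440),(301,132),.0976),("lowA",(107,152),(620,145),.0737),("lowB",(68,395),(490,45),.0737),
("thinA",(488,257),(365,324),.0055),("thinB",(477,335),None,.007),("backA",(665,278),(258,375),.037),("backB",(655,360),(203,338),.037),("tipTopB",(477,335),(322,283),.007),("tipTopA",(488,257),(365,322),.007)]
for n,a,b,h in pt:
    print(n,ray(f,T(a),h)[0].round(4),None if b is None else ray(g,S(b),h)[0].round(4))
for n,h,rr in(("top",0,0),):pass
w=lambda i:None
# masks
m=np.load("m_top0.npz");
for nm,h in(("wood",.02),):
    mm=(m["wood"]|m["red"]).astype(np.uint8);mm[:,:296]=0
    mm=cv2.morphologyEx(mm,cv2.MORPH_CLOSE,np.ones((3,3),np.uint8))
    c=max(cv2.findContours(mm,0,2)[0],key=cv2.contourArea);R=cv2.minAreaRect(c);print(R,cv2.boxPoints(R))
# socket, wrench, can
for nm,a,h in(("socket",(505,492),.046),("can",(103,480),.064),("wrenchEnd",(682,141),.008),("wrenchjaw",(465,137),.008),("mat",(68,38),.004),("mat",(800,110),.004),("mat",(760,582),.004),("mat",(12,508),.004)):
    print(nm,ray(f,T(a),h)[0].round(4))
```

```text
rimA [ 0.6309 -0.0308  0.0976] [ 0.6253 -0.0295  0.0976]
rimB [ 0.4539 -0.0065  0.0976] [0.4527 0.0008 0.0976]
lowA [0.666  0.2096 0.0737] [0.67   0.2    0.0737]
lowB [0.4887 0.2369 0.0737] [0.4929 0.2309 0.0737]
thinA [ 0.5942 -0.0703  0.0055] [ 0.5945 -0.0722  0.0055]
thinB [ 0.5351 -0.0613  0.007 ] None
backA [ 0.5743 -0.2002  0.037 ] [ 0.5783 -0.187   0.037 ]
backB [ 0.5135 -0.1917  0.037 ] [ 0.5166 -0.1909  0.037 ]
tipTopB [ 0.5351 -0.0613  0.007 ] [ 0.5352 -0.0643  0.007 ]
tipTopA [ 0.594  -0.0702  0.007 ] [ 0.5938 -0.0714  0.007 ]
((322.9388732910156, 218.45852661132812), (40.57426071166992, 18.899410247802734), 7.594643592834473) [[301.5808  225.1441 ]
 [304.0786  206.41049]
 [344.29694 211.77295]
 [341.79913 230.50656]]
socket [ 0.417  -0.0795  0.046 ]
can [0.4274 0.2124 0.064 ]
wrenchEnd [ 0.6813 -0.2181  0.008 ]
wrenchjaw [ 0.6855 -0.0537  0.008 ]
mat [0.7646 0.2484 0.004 ]
mat [ 0.7051 -0.3087  0.004 ]
mat [ 0.3492 -0.2707  0.004 ]
mat [0.4078 0.288  0.004 ]
```

```bash
cat > rel.py <<'E'
# target in world for fingertip (shut): prints remaining shift in tool units and turn
import sys;from h import *
from bench import r
from scipy.spatial.transform import Rotation as Ro
D=np.array([.158,.9874,0]);N=np.array([.9874,-.158,0])
O=np.array([.5587,.0953,0])
def tool_now():
    o=r.get_obs();R=Ro.from_rotvec(o["orientation"]).as_matrix();return o,R
def report(a,b,z):
    """fingertip target: a along D from tray origin, b along N, z"""
    o,R=tool_now();tgt=O+a*D+b*N+np.array([0,0,z])
    tip=o["tcp_pos"]+.173*R[:,2]
    Rt=np.c_[N,-D,[0,0,-1]]
    tw=Ro.from_matrix(R.T@Rt).as_rotvec()
    q=tip-O
    print("t",round(o["clock"],2),"tip a,b,z",(q@D).round(4),(q@N).round(4),tip[2].round(4),"F",o["contact_force"].round(2),"w",round(o["grip_width"],4))
    print("dp units",(R.T@(tgt-tip)/.12).round(3),"twist deg",np.degrees(tw).round(2),"units",(np.degrees(tw)/120).round(4))
    print("joints",o["joints"].round(2))
if __name__=="__main__":report(*map(float,sys.argv[1:4]))
E
python3 rel.py -0.0965 0 .14
```

```text
t 0.1 tip a,b,z -0.7404 -0.1578 0.2308 F [ 0.44  0.06 -0.63] w 0.0854
dp units [-3.7   -4.102  0.762] twist deg [-4.000e-02  9.000e-02 -5.582e+01] units [-3.000e-04  7.000e-04 -4.652e-01]
joints [ 1.02  0.48  0.02  1.56 -0.01  1.11 -0.08]
```

Call:
apply_moves:
  dp:
    - [0,0,0]
    - [0,0,0]
    - [0,0,0]
    - [0,0,0]
    - [0,0,0]
    - [0,0,0]
    - [0,0,0]
  twist:
    - [0,0,-0.0667]
    - [0,0,-0.0667]
    - [0,0,-0.0667]
    - [0,0,-0.0667]
    - [0,0,-0.0667]
    - [0,0,-0.0667]
    - [0,0,-0.0667]
  jaw: [255,255,255,255,255,255,255]
  grip_force: 20

```text
clock: 0.8
tcp_pos: [0.2858, -0.6098, 0.3995]
orientation: [-3.128, 0.184, 0.009]
contact_force: [0.5, -0.2, 0.0]
grip_width: 0.0
```

```bash
python3 rel.py -0.0965 0 .14
```

```text
t 0.8 tip a,b,z -0.7381 -0.1592 0.2265 F [ 0.48 -0.24  0.02] w 0.0
dp units [ 1.552 -5.282  0.751] twist deg [-0.42  0.37  2.37] units [-0.0035  0.0031  0.0198]
joints [ 1.18  0.49 -0.19  1.55  0.1   1.12  0.84]
```

Call:
apply_moves:
  dp:
    - [0.11,-0.38,0]
    - [0.11,-0.38,0]
    - [0.11,-0.38,0]
    - [0.11,-0.38,0]
    - [0.11,-0.38,0]
    - [0.11,-0.38,0]
    - [0.11,-0.38,0]
    - [0.11,-0.38,0]
    - [0.11,-0.38,0]
    - [0.11,-0.38,0]
    - [0.11,-0.38,0]
    - [0.11,-0.38,0]
  twist:
    - [0,0,0.01]
    - [0,0,0.01]
    - [0,0,0]
    - [0,0,0]
    - [0,0,0]
    - [0,0,0]
    - [0,0,0]
    - [0,0,0]
    - [0,0,0]
    - [0,0,0]
    - [0,0,0]
    - [0,0,0]
  jaw: [255,255,255,255,255,255,255,255,255,255,255,255]

```text
clock: 2.0
tcp_pos: [0.5283, -0.0822, 0.3967]
orientation: [-3.123, 0.27, 0.02]
contact_force: [0.6, -1.2, -0.3]
grip_width: 0.0002
```

```bash
python3 rel.py -0.0965 0 .14
```

```text
t 2.0 tip a,b,z -0.179 -0.0043 0.2237 F [ 0.61 -1.15 -0.26] w 0.0002
dp units [ 0.036 -0.684  0.701] twist deg [-0.33  0.77 -0.8 ] units [-0.0027  0.0064 -0.0067]
joints [ 0.42  0.3  -0.46  1.87  0.14  1.02 -0.27]
```

Call:
apply_moves:
  dp:
    - [0.02,-0.34,0.2]
    - [0.02,-0.34,0.25]
    - [0,0,0.2]
    - [0,0,0]
  twist:
    - [0,0.0064,-0.0067]
    - [0,0,0]
    - [0,0,0]
    - [0,0,0]
  jaw: [255,255,255,255]

```text
clock: 2.4
tcp_pos: [0.5484, 0.0084, 0.3187]
orientation: [-3.123, 0.229, -0.007]
contact_force: [-0.9, -0.7, 0.5]
grip_width: 0.0001
```

```bash
python3 rel.py -0.0965 0 .098
python3 - <<'E'
from bench import r
import cv2,pickle
for n in("scene","top"):
    f=r.grab_frame(n);cv2.imwrite(f"pics/{n}1.png",f["color"][:,:,::-1]);pickle.dump(f,open(f"{n}1.pkl","wb"))
f=pickle.load(open("scene1.pkl","rb"));cv2.imwrite("pics/scene1z.png",cv2.resize(f["color"][60:350,140:420,::-1],None,fx=2,fy=2,interpolation=2))
E
```

```text
t 2.4 tip a,b,z -0.0855 0.0042 0.1457 F [-0.89 -0.71  0.45] w 0.0001
dp units [-0.037  0.095  0.397] twist deg [-0.62 -0.22  0.69] units [-0.0052 -0.0018  0.0058]
joints [ 0.26  0.41 -0.48  1.92  0.23  0.86 -0.49]
```

View pics/scene1z.png

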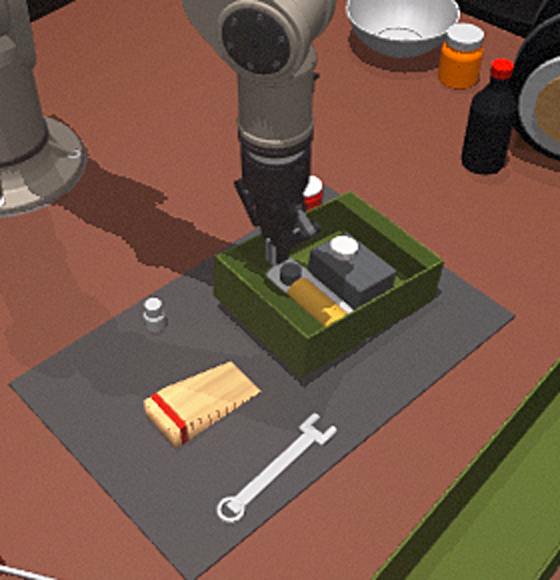

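The fingertips are at about (275, 262) in the crop, above and just inside the raised rim. The wedge is untouched. I'll correct the position slightly, then go down.

Call:
apply_moves:
  dp:
    - [-0.035,0.1,0.1]
    - [0,0,0.1]
    - [0,0,0.05]
    - [0,0,0]
  twist:
    - [-0.005,-0.002,0.006]
    - [0,0,0]
    - [0,0,0]
    - [0,0,0]
  jaw: [255,255,255,255]

```text
clock: 2.9
tcp_pos: [0.5441, -0.0084, 0.2925]
orientation: [3.129, -0.265, 0.015]
contact_force: [-0.6, 0.5, 0.2]
grip_width: -0.0001
```

```bash
python3 rel.py -0.0975 0 .097
```

```text
t 2.9 tip a,b,z -0.1049 0.0036 0.1196 F [-0.55  0.48  0.21] w -0.0001
dp units [-0.033 -0.061  0.188] twist deg [ 0.05 -0.55 -0.6 ] units [ 0.0004 -0.0046 -0.005 ]
joints [ 0.26  0.44 -0.45  1.95  0.27  0.8  -0.51]
```

Call:
apply_moves:
  dp:
    - [-0.03,-0.06,0.07]
    - [0,0,0.05]
    - [0,0,0.03]
  twist:
    - [0,-0.0046,-0.005]
    - [0,0,0]
    - [0,0,0]
  jaw: [255,255,255]

```text
clock: 3.2
tcp_pos: [0.5421, -0.0004, 0.274]
orientation: [3.131, -0.249, 0.001]
contact_force: [0.3, -0.8, 0.2]
grip_width: -0.0001
```

```bash
python3 rel.py -0.0975 0 .097
```

```text
t 3.2 tip a,b,z -0.0972 -0.0012 0.101 F [ 0.3  -0.84  0.16] w -0.0001
dp units [0.01  0.003 0.033] twist deg [ 0.03 -0.05 -0.  ] units [ 0.0002 -0.0004 -0.    ]
joints [ 0.24  0.46 -0.45  1.96  0.28  0.77 -0.53]
```

Call:
apply_moves:
  dp:
    - [0,0,0.04]
    - [0,0.015,0.03]
    - [0,0.02,0.03]
    - [0,0.02,0.03]
  twist:
    - [0,0,0]
    - [0,0,0]
    - [0,0,0]
    - [0,0,0]
  jaw: [255,255,255,255]

```text
clock: 3.6
tcp_pos: [0.5412, -0.0081, 0.2581]
orientation: [3.128, -0.249, 0.001]
contact_force: [-1.8, -2.1, 5.0]
grip_width: -0.0
```

```bash
python3 rel.py -0.1115 0 .074
```

```text
t 3.6 tip a,b,z -0.1055 -0.0009 0.0851 F [-1.82 -2.09  4.99] w -0.0
dp units [0.007 0.049 0.093] twist deg [ 0.22 -0.04  0.  ] units [ 0.0018 -0.0003  0.    ]
joints [ 0.24  0.49 -0.43  1.97  0.3   0.74 -0.53]
```

Call:
apply_moves:
  dp:
    - [0,0.015,0.035]
    - [0,0.015,0.035]
    - [0,0.015,0.035]
    - [0,0,0.04]
  twist:
    - [0,0,0]
    - [0,0,0]
    - [0,0,0]
    - [0,0,0]
  jaw: [255,255,255,255]

```text
clock: 4.0
tcp_pos: [0.5407, -0.0138, 0.2483]
orientation: [3.122, -0.251, 0.0]
contact_force: [-26.9, -4.6, 76.5]
grip_width: -0.0001
```

```bash
python3 rel.py -0.1115 0 .074
python3 - <<'E'
from bench import r
import cv2,pickle
f=r.grab_frame("scene");cv2.imwrite("pics/scene2z.png",cv2.resize(f["color"][60:350,140:420,::-1],None,fx=2,fy=2,interpolation=2))
E
```

```text
t 4.0 tip a,b,z -0.1122 -0.0004 0.0753 F [-26.93  -4.55  76.47] w -0.0001
dp units [ 0.003 -0.006  0.011] twist deg [ 0.55 -0.05 -0.11] units [ 0.0045 -0.0004 -0.0009]
joints [ 0.24  0.5  -0.42  1.98  0.32  0.73 -0.53]
```

View pics/scene2z.png

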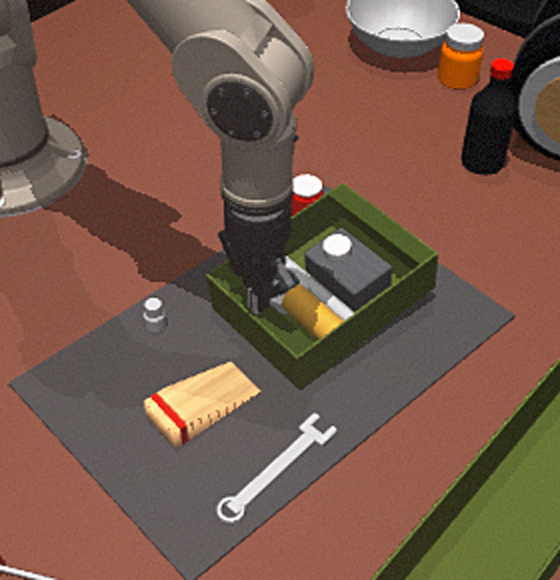

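The tray's raised end is down on the mat. The force reached 76 N, which is too stiff and much more than needed, so I'm backing off at once, following the rim upward.

Call:
apply_moves:
  dp:
    - [0,0,-0.03]
    - [0,-0.015,-0.04]
    - [0,-0.02,-0.04]
    - [0,-0.025,-0.04]
    - [0,-0.025,-0.04]
    - [0,-0.015,-0.05]
    - [0,0,-0.1]
    - [0,0,-0.1]
  twist:
    - [0,0,0]
    - [0,0,0]
    - [0,0,0]
    - [0,0,0]
    - [0,0,0]
    - [0,0,0]
    - [0,0,0]
    - [0,0,0]
  jaw: [255,255,255,255,255,255,255,255]

```text
clock: 4.85
tcp_pos: [0.5424, 0.0011, 0.304]
orientation: [3.124, -0.248, 0.0]
contact_force: [-0.3, 0.1, 0.2]
grip_width: 0.0001
```

```bash
python3 rel.py -0.1115 0 .15
```

```text
t 4.85 tip a,b,z -0.097 -0.0011 0.131 F [-0.3   0.13  0.24] w 0.0001
dp units [ 0.009  0.122 -0.157] twist deg [ 0.47 -0.04  0.02] units [ 0.0039 -0.0003  0.0001]
joints [ 0.25  0.42 -0.46  1.94  0.26  0.84 -0.51]
```

Call:
apply_moves:
  dp:
    - [0.2,0.3,-0.05]
    - [0.2,0.3,0]
    - [0.2,0.3,0]
    - [0.2,0.25,0]
    - [0,0,0]
  twist:
    - [0.004,0,0]
    - [0,0,0]
    - [0,0,0]
    - [0,0,0]
    - [0,0,0]
  jaw: [255,255,255,255,255]

```text
clock: 5.35
tcp_pos: [0.6189, -0.1553, 0.3178]
orientation: [3.131, -0.243, 0.012]
contact_force: [-0.2, 0.4, 0.2]
grip_width: -0.0003
```

```bash
python3 rel.py -0.241 0.096 .04
python3 - <<'E'
from bench import r
import cv2,pickle
for n in("scene","top"):
    f=r.grab_frame(n);pickle.dump(f,open(f"{n}3.pkl","wb"))
    a,b,c,d=dict(top=(195,375,150,285),scene=(140,420,60,350))[n];s=4 if n=="top" else 2
    cv2.imwrite(f"pics/{n}3z.png",cv2.resize(f["color"][c:d,a:b,::-1],None,fx=s,fy=s,interpolation=2))
E
```

```text
t 5.35 tip a,b,z -0.2379 0.1004 0.1448 F [-0.22  0.39  0.21] w -0.0003
dp units [-0.044  0.025  0.873] twist deg [ 0.01 -0.45  0.23] units [ 0.0001 -0.0038  0.0019]
joints [ 0.45  0.54 -0.41  1.71  0.26  0.94 -0.22]
```

View pics/top3z.png

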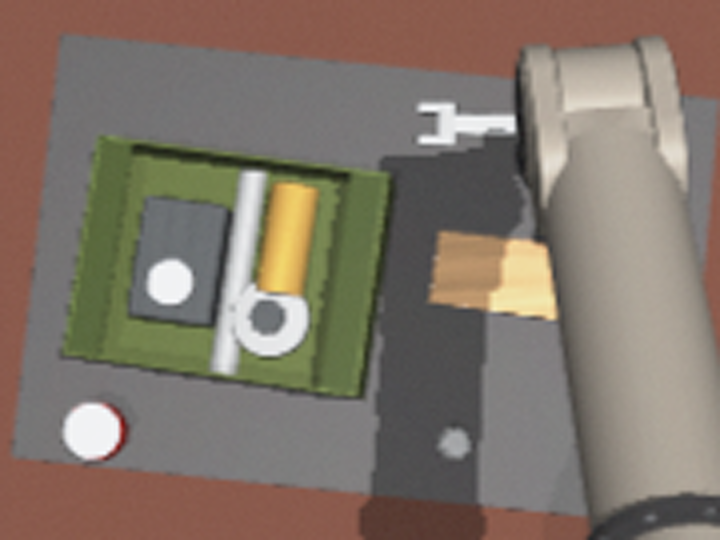

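View pics/scene3z.png

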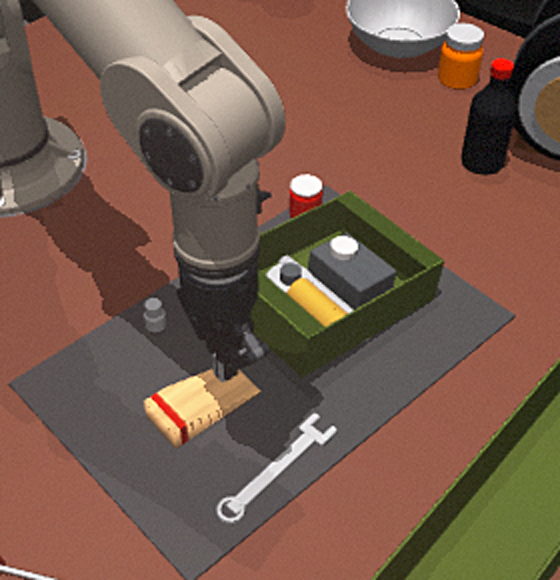

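The tray has tipped back to its starting place: its rim corners are at top px (293, 193) and (286, 249), within about 0.5 px of before. The wedge hasn't moved. It sits about 31 mm off the tray's centreline, so I'll nudge it sideways first while it is still clear of the tray.

Call:
apply_moves:
  dp:
    - [0,0.025,0.25]
    - [0,0,0.3]
    - [0,0,0.25]
    - [0,0,0.05]
    - [0,0,0]
  twist:
    - [0,-0.004,0.002]
    - [0,0,0]
    - [0,0,0]
    - [0,0,0]
    - [0,0,0]
  jaw: [255,255,255,255,255]

```text
clock: 5.95
tcp_pos: [0.617, -0.145, 0.2173]
orientation: [-3.127, 0.227, -0.001]
contact_force: [0.4, -0.1, 0.5]
grip_width: 0.0002
```

```bash
python3 rel.py -0.241 0.0758 .012
```

```text
t 5.95 tip a,b,z -0.2269 0.0955 0.0443 F [ 0.37 -0.12  0.49] w 0.0002
dp units [-0.166  0.117  0.268] twist deg [-0.37 -0.    0.79] units [-0.0031 -0.      0.0066]
joints [ 0.41  0.66 -0.38  1.77  0.32  0.77 -0.27]
```

Call:
apply_moves:
  dp:
    - [0.02,0.1,0.12]
    - [0,0.02,0.08]
    - [0,0,0.05]
    - [0,0,0]
  twist:
    - [-0.003,0,0.0066]
    - [0,0,0]
    - [0,0,0]
    - [0,0,0]
  jaw: [255,255,255,255]

```text
clock: 6.35
tcp_pos: [0.6187, -0.16, 0.1891]
orientation: [3.131, -0.25, 0.009]
contact_force: [0.6, 0.4, 0.3]
grip_width: -0.0001
```

```bash
python3 rel.py -0.241 0.0758 .010
```

```text
t 6.35 tip a,b,z -0.2427 0.1006 0.0161 F [0.59 0.4  0.26] w -0.0001
dp units [-0.207 -0.015  0.05 ] twist deg [ 0.03 -0.32 -0.02] units [ 0.0003 -0.0027 -0.0002]
joints [ 0.41  0.7  -0.35  1.77  0.34  0.73 -0.28]
```

Call:
apply_moves:
  dp:
    - [-0.07,-0.01,0.03]
    - [-0.06,0,0.01]
    - [-0.05,0,0]
    - [-0.04,0,0]
    - [-0.04,0,0]
  twist:
    - [0,-0.0027,0]
    - [0,0,0]
    - [0,0,0]
    - [0,0,0]
    - [0,0,0]
  jaw: [255,255,255,255,255]

```text
clock: 6.85
tcp_pos: [0.5867, -0.1533, 0.1853]
orientation: [3.131, -0.249, 0.005]
contact_force: [1.6, -0.7, -2.1]
grip_width: 0.0001
```

```bash
python3 rel.py -0.241 0.045 .012
```

```text
t 6.85 tip a,b,z -0.2411 0.0675 0.0123 F [ 1.57 -0.74 -2.06] w 0.0001
dp units [-0.187 -0.001  0.002] twist deg [ 0.01 -0.18 -0.01] units [ 0.0001 -0.0015 -0.0001]
joints [ 0.41  0.67 -0.35  1.85  0.35  0.68 -0.3 ]
```

In contact, with about 1.6 N of push. I'll carry on another 20 mm or so.

Call:
apply_moves:
  dp:
    - [-0.04,0,0]
    - [-0.04,0,0]
    - [-0.04,0,0]
    - [-0.03,0,0]
    - [0,0,0]
    - [0.1,0,0]
    - [0.1,0,-0.1]
    - [0,0.05,-0.25]
    - [0,0.1,-0.3]
  twist:
    - [0,0,0]
    - [0,0,0]
    - [0,0,0]
    - [0,0,0]
    - [0,0,0]
    - [0,0,0]
    - [0,0,0]
    - [0,0,0]
    - [0,0,0]
  jaw: [255,255,255,255,255,255,255,255,255]

```text
clock: 7.75
tcp_pos: [0.5888, -0.17, 0.261]
orientation: [-3.129, 0.243, 0.011]
contact_force: [-0.2, -0.2, -0.5]
grip_width: 0.0003
```

```bash
python3 rel.py -0.26 0.0 .15
```

```text
t 7.75 tip a,b,z -0.2568 0.0705 0.088 F [-0.2  -0.24 -0.53] w 0.0003
dp units [-0.591  0.023 -0.513] twist deg [-0.13  0.4   0.21] units [-0.0011  0.0034  0.0018]
joints [ 0.48  0.57 -0.4   1.8   0.29  0.83 -0.22]
```

Call:
apply_moves:
  dp:
    - [-0.1,0.2,-0.1]
    - [-0.15,0.25,0]
    - [-0.15,0.2,0]
    - [-0.1,0.1,0]
    - [0,0,0]
  twist:
    - [0,0.003,0.002]
    - [0,0,0]
    - [0,0,0]
    - [0,0,0]
    - [0,0,0]
  jaw: [150,150,150,150,150]

```text
clock: 8.25
tcp_pos: [0.5193, -0.2538, 0.2794]
orientation: [-3.13, 0.25, -0.018]
contact_force: [-0.4, -0.7, -0.3]
grip_width: 0.0351
```

```bash
python3 rel.py -0.34 0.0 .04
python3 - <<'E'
from bench import r
import cv2,pickle
for n in("scene","top"):
    f=r.grab_frame(n);pickle.dump(f,open(f"{n}4.pkl","wb"))
    a,b,c,d=dict(top=(195,375,150,285),scene=(140,420,100,350))[n];s=4 if n=="top" else 2.8
    cv2.imwrite(f"pics/{n}4z.png",cv2.resize(f["color"][c:d,a:b,::-1],None,fx=s,fy=s,interpolation=2))
E
```

```text
t 8.25 tip a,b,z -0.3506 0.0182 0.1064 F [-0.4  -0.66 -0.34] w 0.0351
dp units [-0.158 -0.087  0.552] twist deg [-0.12 -0.64 -0.04] units [-0.001  -0.0053 -0.0004]
joints [ 0.66  0.5  -0.4   1.88  0.26  0.8  -0.04]
```

View pics/top4z.png

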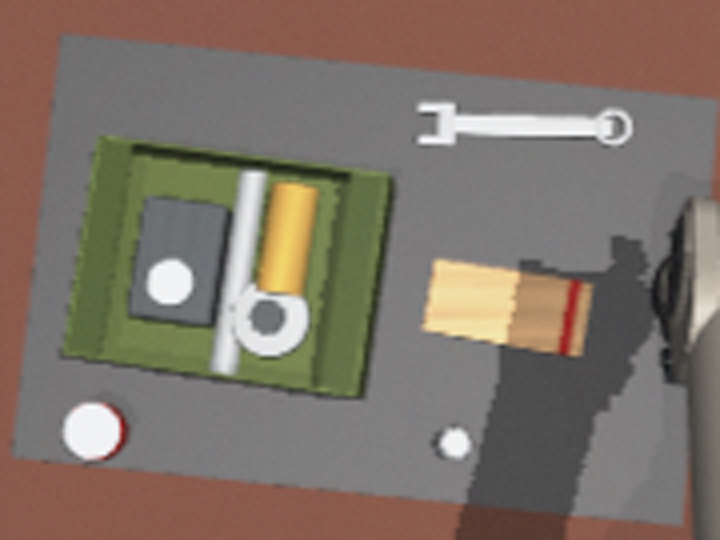

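View pics/scene4z.png

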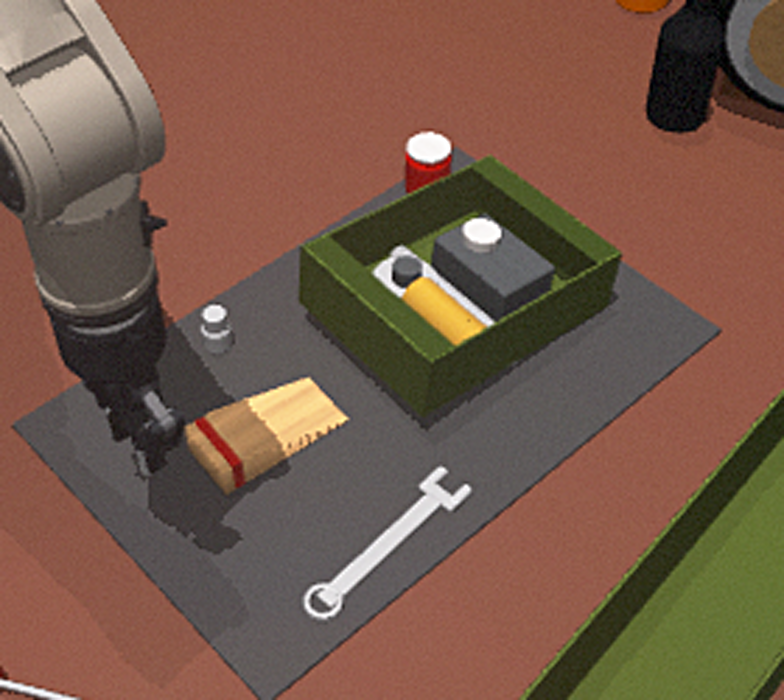

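Run:
```python
import pickle;from h import *
from rel import O,D,N
f=pickle.load(open("top4.pkl","rb"));g=pickle.load(open("scene4.pkl","rb"))
T=lambda a,s=4:np.array([195-.5+.5/s,150-.5+.5/s])+np.array(a)/s
S=lambda a:np.array([139.7,99.7])+np.array(a)/2.8
def ab(X):q=X-O;return (q@D).round(4),(q@N).round(4)
for n,p,h in(("thinA",(434,260),.007),("thinB",(423,331),.007),("backA",(593,283),.037),("backB",(583,357),.037),("rimA",(391,173),.0976),("rimB",(363,398),.0976),("lowA",(100,137),.0737),("lowB",(64,355),.0737)):print(n,ab(ray(f,T(p),h)[0]))
for n,p,h in(("thinA",(349,420),.007),("thinB",(310,377),.007),("backA",(238,486),.037),("backB",(186,428),.037),("rimA",(431,360),.0976),("rimB",(301,246),.0976),("lowA",(620,257),.0737),("lowB",(491,157),.0737),("lowA bottom",(616,298),.004)):print("S",n,ab(ray(g,S(p),h)[0]))
```

```text
thinA (np.float64(-0.1572), np.float64(0.0364))
thinB (np.float64(-0.1569), np.float64(-0.0238))
backA (np.float64(-0.2887), np.float64(0.0345))
backB (np.float64(-0.2892), np.float64(-0.027))
rimA (np.float64(-0.1112), np.float64(0.0915))
rimB (np.float64(-0.1162), np.float64(-0.0891))
lowA (np.float64(0.1267), np.float64(0.0881))
lowB (np.float64(0.1265), np.float64(-0.0908))
S thinA (np.float64(-0.1602), np.float64(0.0407))
S thinB (np.float64(-0.1568), np.float64(-0.0208))
S backA (np.float64(-0.2878), np.float64(0.0533))
S backB (np.float64(-0.2873), np.float64(-0.0242))
S rimA (np.float64(-0.1096), np.float64(0.0903))
S rimB (np.float64(-0.1117), np.float64(-0.0868))
S lowA (np.float64(0.1208), np.float64(0.0942))
S lowB (np.float64(0.1241), np.float64(-0.0848))
S lowA bottom (np.float64(0.1341), np.float64(0.0892))
```

Call:
apply_moves:
  dp:
    - [-0.06,-0.04,0.2]
    - [-0.06,0,0.2]
    - [0,0,0.12]
    - [0,0,0.05]
    - [0,0,0]
  twist:
    - [0,-0.005,0]
    - [0,0,0]
    - [0,0,0]
    - [0,0,0]
    - [0,0,0]
  jaw: [180,180,180,180,180]

```text
clock: 8.85
tcp_pos: [0.5155, -0.2372, 0.2098]
orientation: [-3.126, 0.228, -0.014]
contact_force: [-1.2, -0.3, 0.1]
grip_width: 0.0252
```

```bash
python3 rel.py -0.32 0.004 .012
```

```text
t 8.85 tip a,b,z -0.3337 0.0113 0.0368 F [-1.23 -0.3   0.07] w 0.0252
dp units [-0.061 -0.114  0.207] twist deg [-0.46 -0.48  0.76] units [-0.0038 -0.004   0.0063]
joints [ 0.61  0.59 -0.37  1.94  0.32  0.67 -0.1 ]
```

Call:
apply_moves:
  dp:
    - [-0.06,0.02,0.08]
    - [0,0,0.07]
    - [0,0,0.04]
    - [0,0,0]
  twist:
    - [-0.004,-0.004,0.006]
    - [0,0,0]
    - [0,0,0]
    - [0,0,0]
  jaw: [180,180,180,180]

```text
clock: 9.25
tcp_pos: [0.5094, -0.2384, 0.1867]
orientation: [3.13, -0.248, 0.004]
contact_force: [-0.9, -0.3, 0.1]
grip_width: 0.0251
```

```bash
python3 rel.py -0.30 0.004 .012
```

```text
t 9.25 tip a,b,z -0.3375 0.0044 0.0137 F [-0.93 -0.34  0.1 ] w 0.0251
dp units [-0.004 -0.313  0.014] twist deg [ 0.09 -0.15  0.02] units [ 0.0007 -0.0012  0.0002]
joints [ 0.59  0.62 -0.35  1.96  0.34  0.62 -0.13]
```

Call:
apply_moves:
  dp:
    - [0,-0.08,0]
    - [0,-0.07,0]
    - [0,-0.05,0]
    - [-0.002,-0.05,0]
    - [-0.002,-0.05,0]
    - [-0.002,-0.05,0]
    - [-0.002,-0.05,0]
    - [-0.002,-0.05,0]
    - [-0.002,-0.05,0]
  twist:
    - [0,0,0]
    - [0,0,0]
    - [0,0,0]
    - [0,0,0]
    - [0,0,0]
    - [0,0,0]
    - [0,0,0]
    - [0,0,0]
    - [0,0,0]
  jaw: [180,180,180,180,180,180,180,180,180]

```text
clock: 10.15
tcp_pos: [0.5184, -0.1754, 0.1878]
orientation: [3.128, -0.251, 0.007]
contact_force: [-1.0, -2.3, 0.0]
grip_width: 0.0251
```

```bash
python3 rel.py -0.22 0.000 .012
```

```text
t 10.15 tip a,b,z -0.2743 0.0039 0.0148 F [-0.96 -2.35  0.01] w 0.0251
dp units [-0.033 -0.453  0.022] twist deg [ 0.21 -0.28 -0.08] units [ 0.0017 -0.0023 -0.0007]
joints [ 0.48  0.6  -0.34  1.99  0.35  0.6  -0.25]
```

Call:
apply_moves:
  dp:
    - [-0.005,-0.05,0.01]
    - [-0.005,-0.05,0.005]
    - [-0.005,-0.05,0]
    - [-0.005,-0.05,0]
    - [-0.005,-0.05,0]
    - [-0.005,-0.05,0]
    - [-0.005,-0.05,0]
  twist:
    - [0.0017,-0.002,0]
    - [0,0,0]
    - [0,0,0]
    - [0,0,0]
    - [0,0,0]
    - [0,0,0]
    - [0,0,0]
  jaw: [180,180,180,180,180,180,180]

```text
clock: 10.85
tcp_pos: [0.5216, -0.1311, 0.1865]
orientation: [3.13, -0.254, 0.003]
contact_force: [0.1, -2.6, 3.0]
grip_width: 0.0249
```

```bash
python3 rel.py -0.19 0.000 .012
python3 - <<'E'
from bench import r
import cv2,pickle
for n in("scene","top"):
    f=r.grab_frame(n);pickle.dump(f,open(f"{n}5.pkl","wb"))
    a,b,c,d=dict(top=(195,375,150,285),scene=(140,420,100,350))[n];s=4 if n=="top" else 2.8
    cv2.imwrite(f"pics/{n}5z.png",cv2.resize(f["color"][c:d,a:b,::-1],None,fx=s,fy=s,interpolation=2))
E
```

```text
t 10.85 tip a,b,z -0.2297 -0.0005 0.0135 F [ 0.08 -2.6   3.04] w 0.0249
dp units [ 0.003 -0.331  0.012] twist deg [ 0.09 -0.11 -0.19] units [ 0.0008 -0.0009 -0.0016]
joints [ 0.4   0.59 -0.34  2.02  0.34  0.59 -0.34]
```

View pics/scene5z.png

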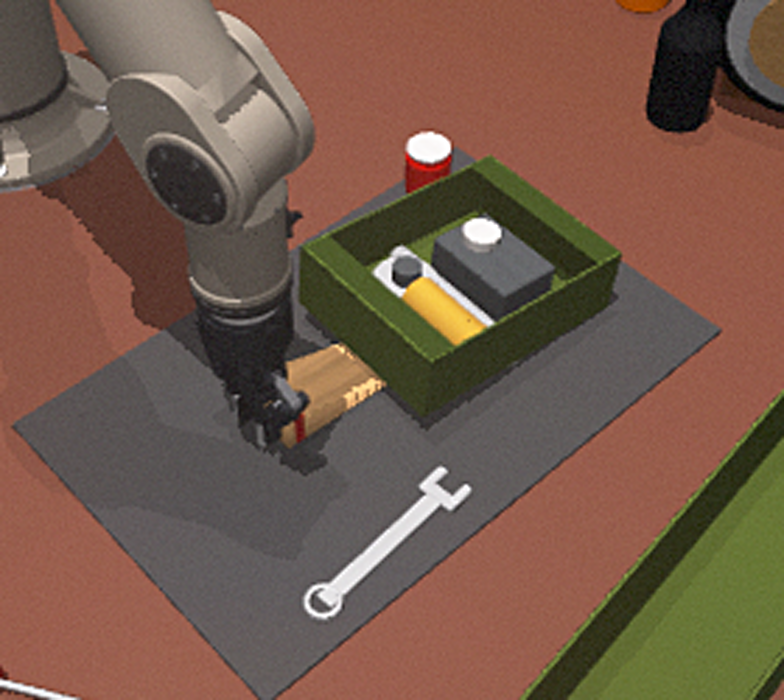

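View pics/top5z.png

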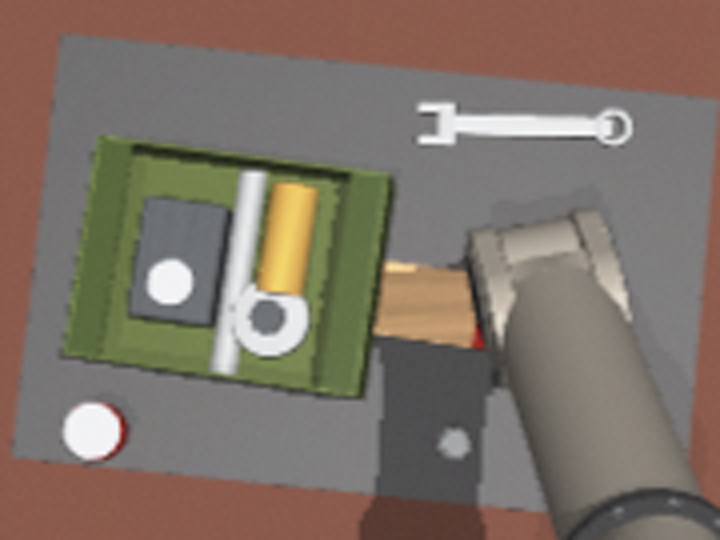

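The wedge has gone straight in under the middle of the raised end, and the socket at top px (454, 443) in the crop is untouched. About 40 mm is left.

Call:
apply_moves:
  dp:
    - [0,-0.05,0]
    - [0,-0.05,0]
    - [0,-0.05,0]
    - [0,-0.04,0]
  twist:
    - [0,0,0]
    - [0,0,0]
    - [0,0,0]
    - [0,0,0]
  jaw: [180,180,180,180]

```text
clock: 11.35
tcp_pos: [0.5252, -0.1071, 0.1863]
orientation: [3.129, -0.254, 0.001]
contact_force: [0.1, -3.8, 1.9]
grip_width: 0.0253
```

```bash
python3 rel.py -0.19 0.000 .012
```

```text
t 11.35 tip a,b,z -0.2054 -0.0009 0.0133 F [ 0.09 -3.83  1.86] w 0.0253
dp units [ 0.007 -0.129  0.011] twist deg [ 0.1  -0.06 -0.18] units [ 0.0008 -0.0005 -0.0015]
joints [ 0.35  0.59 -0.34  2.02  0.34  0.59 -0.38]
```

Call:
apply_moves:
  dp:
    - [0,-0.03,0]
    - [0,-0.025,0]
    - [0,-0.025,0]
  twist:
    - [0,0,0]
    - [0,0,0]
    - [0,0,0]
  jaw: [180,180,180]

```text
clock: 11.65
tcp_pos: [0.5269, -0.0965, 0.1863]
orientation: [3.129, -0.253, 0.001]
contact_force: [0.6, -3.6, 1.8]
grip_width: 0.0252
```

```bash
python3 rel.py -0.19 0.000 .012
```

```text
t 11.65 tip a,b,z -0.1947 -0.001 0.0133 F [ 0.63 -3.57  1.78] w 0.0252
dp units [ 0.008 -0.039  0.011] twist deg [ 0.11 -0.05 -0.15] units [ 0.0009 -0.0004 -0.0013]
joints [ 0.33  0.59 -0.34  2.02  0.34  0.59 -0.4 ]
```

Call:
apply_moves:
  dp:
    - [0,-0.015,0]
    - [0,-0.015,0]
  twist:
    - [0,0,0]
    - [0,0,0]
  jaw: [180,180]

```text
clock: 11.85
tcp_pos: [0.5275, -0.0926, 0.1863]
orientation: [3.129, -0.253, 0.001]
contact_force: [-0.6, -3.5, 2.5]
grip_width: 0.025
```

```bash
python3 rel.py -0.19 0.000 .012
```

```text
t 11.85 tip a,b,z -0.1908 -0.001 0.0133 F [-0.61 -3.45  2.5 ] w 0.025
dp units [ 0.008 -0.007  0.011] twist deg [ 0.12 -0.04 -0.15] units [ 0.001  -0.0004 -0.0013]
joints [ 0.33  0.59 -0.34  2.02  0.34  0.59 -0.41]
```

Call:
apply_moves:
  dp:
    - [0,-0.012,0]
  twist:
    - [0,0,0]
  jaw: [180]

```text
clock: 11.95
tcp_pos: [0.5278, -0.0911, 0.1863]
orientation: [3.129, -0.253, 0.001]
contact_force: [-1.0, -2.7, 2.6]
grip_width: 0.0249
```

Call:
apply_moves:
  dp:
    - [0,-0.01,0]
  twist:
    - [0,0,0]
  jaw: [180]

```text
clock: 12.05
tcp_pos: [0.5279, -0.0902, 0.1863]
orientation: [3.129, -0.253, 0.001]
contact_force: [-1.2, -7.1, 2.0]
grip_width: 0.0248
```

Call:
apply_moves:
  dp:
    - [0,-0.006,0]
  twist:
    - [0,0,0]
  jaw: [180]

```text
clock: 12.15
tcp_pos: [0.5279, -0.0901, 0.1863]
orientation: [3.128, -0.254, 0.0]
contact_force: [-0.7, -6.9, 3.0]
grip_width: 0.0251
```

```bash
python3 rel.py -0.19 0.000 .012
python3 - <<'E'
from bench import r
import cv2,pickle
for n in("scene","top"):
    f=r.grab_frame(n);pickle.dump(f,open(f"{n}6.pkl","wb"))
    a,b,c,d=dict(top=(195,375,150,285),scene=(140,420,100,350))[n];s=4 if n=="top" else 2.8
    cv2.imwrite(f"pics/{n}6z.png",cv2.resize(f["color"][c:d,a:b,::-1],None,fx=s,fy=s,interpolation=2))
E
```

```text
t 12.15 tip a,b,z -0.1885 -0.001 0.0133 F [-0.72 -6.86  2.96] w 0.0251
dp units [0.008 0.012 0.011] twist deg [ 0.21 -0.02 -0.2 ] units [ 0.0017 -0.0002 -0.0017]
joints [ 0.32  0.59 -0.34  2.02  0.34  0.59 -0.42]
```

View pics/top6z.png

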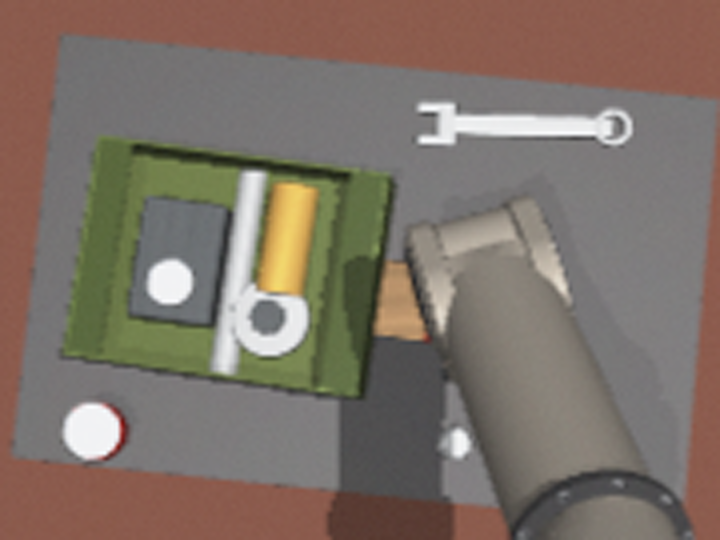

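The push force has roughly doubled to 7 N and the wedge has stopped advancing, so it is snug. The tray's outline hasn't moved. Next I'll back off, rise and do the check press.

Call:
apply_moves:
  dp:
    - [0,0.06,0]
    - [0,0.12,0]
    - [0,0.12,-0.1]
    - [0,0,-0.35]
    - [0,0,-0.35]
    - [0,0,-0.35]
    - [0,0,-0.2]
    - [0,0,0]
  twist:
    - [0,0,0]
    - [0,0,0]
    - [0,0,0]
    - [0,0,0]
    - [0,0,0]
    - [0,0,0]
    - [0,0,0]
    - [0,0,0]
  jaw: [180,180,180,255,255,255,255,255]

```text
clock: 13.05
tcp_pos: [0.5203, -0.1295, 0.3518]
orientation: [-3.128, 0.253, 0.007]
contact_force: [0.6, -0.2, -0.4]
grip_width: -0.0003
```

```bash
python3 rel.py -0.0975 0.000 .12
python3 - <<'E'
from bench import r
import cv2,pickle
for n in("scene","top"):
    f=r.grab_frame(n);pickle.dump(f,open(f"{n}7.pkl","wb"))
    a,b,c,d=dict(top=(195,375,150,285),scene=(140,420,100,350))[n];s=4 if n=="top" else 2.8
    cv2.imwrite(f"pics/{n}7z.png",cv2.resize(f["color"][c:d,a:b,::-1],None,fx=s,fy=s,interpolation=2))
E
```

```text
t 13.05 tip a,b,z -0.2276 -0.0033 0.1788 F [ 0.58 -0.19 -0.36] w -0.0003
dp units [ 0.026 -1.083  0.493] twist deg [-0.16  0.28 -0.16] units [-0.0014  0.0023 -0.0014]
joints [ 0.5   0.35 -0.45  1.92  0.18  0.92 -0.2 ]
```

View pics/scene7z.png

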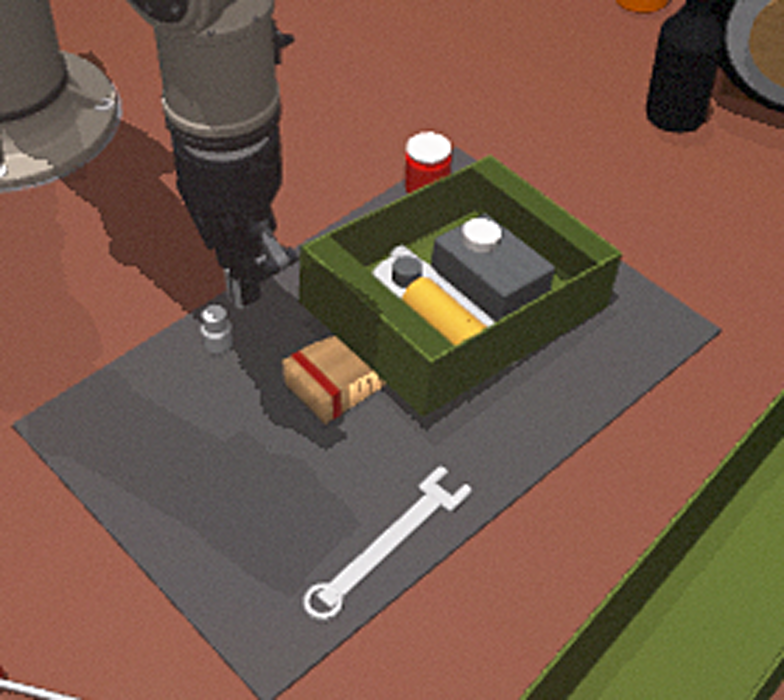

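The wedge is under the middle of the raised end with its back (red stripe) sticking out. The tray is still at its original tilt.

Call:
apply_moves:
  dp:
    - [0.02,-0.3,0]
    - [0,-0.3,0]
    - [0,-0.25,0.05]
    - [0,-0.1,0.1]
    - [0,0,0.1]
    - [0,0,0]
  twist:
    - [0,0.002,-0.0014]
    - [0,0,0]
    - [0,0,0]
    - [0,0,0]
    - [0,0,0]
    - [0,0,0]
  jaw: [255,255,255,255,255,255]

```text
clock: 13.75
tcp_pos: [0.5363, -0.0166, 0.3072]
orientation: [-3.127, 0.253, 0.034]
contact_force: [-0.9, -0.0, 0.1]
grip_width: -0.0
```

```bash
python3 rel.py -0.1 0.000 .103
```

```text
t 13.75 tip a,b,z -0.1136 -0.0082 0.1343 F [-0.89 -0.03  0.06] w -0.0
dp units [ 0.074 -0.113  0.259] twist deg [-0.14  1.26 -0.16] units [-0.0012  0.0105 -0.0014]
joints [ 0.3   0.42 -0.47  1.94  0.23  0.86 -0.46]
```

Call:
apply_moves:
  dp:
    - [0.05,-0.1,0.08]
    - [0,0,0.07]
    - [0,0,0.06]
    - [0,0,0.02]
    - [0,0,0]
  twist:
    - [-0.001,0.01,-0.0014]
    - [0,0,0]
    - [0,0,0]
    - [0,0,0]
    - [0,0,0]
  jaw: [255,255,255,255,255]

```text
clock: 14.25
tcp_pos: [0.5423, -0.0118, 0.2753]
orientation: [3.128, -0.259, -0.012]
contact_force: [-0.2, 0.5, -0.0]
grip_width: 0.0001
```

```bash
python3 rel.py -0.1 0.000 .098
```

```text
t 14.25 tip a,b,z -0.1089 -0.0006 0.1023 F [-0.21  0.46 -0.  ] w 0.0001
dp units [ 0.005 -0.074  0.035] twist deg [ 0.19  0.44 -0.38] units [ 0.0016  0.0037 -0.0032]
joints [ 0.26  0.47 -0.45  1.96  0.28  0.79 -0.51]
```

Call:
apply_moves:
  dp:
    - [0,-0.06,0.01]
    - [0,-0.01,0.01]
    - [0,0,0.01]
  twist:
    - [0.0016,0.0037,-0.003]
    - [0,0,0]
    - [0,0,0]
  jaw: [255,255,255]

```text
clock: 14.55
tcp_pos: [0.544, -0.0038, 0.2724]
orientation: [-3.131, 0.251, -0.003]
contact_force: [0.2, -1.0, -0.5]
grip_width: 0.0001
```

Call:
apply_moves:
  dp:
    - [0,0,0.01]
  twist:
    - [0,0,0]
  jaw: [255]

```text
clock: 14.65
tcp_pos: [0.5441, -0.0035, 0.2714]
orientation: [-3.131, 0.251, -0.004]
contact_force: [0.0, -0.1, 0.2]
grip_width: -0.0001
```

Call:
apply_moves:
  dp:
    - [0,0,0.005]
  twist:
    - [0,0,0]
  jaw: [255]

```text
clock: 14.75
tcp_pos: [0.5441, -0.0035, 0.2708]
orientation: [-3.131, 0.25, -0.005]
contact_force: [0.1, -0.1, 0.6]
grip_width: 0.0004
```

Call:
apply_moves:
  dp:
    - [0,0,0.008]
    - [0,0,0.006]
  twist:
    - [0,0,0]
    - [0,0,0]
  jaw: [255,255]

```text
clock: 14.95
tcp_pos: [0.5442, -0.0034, 0.2705]
orientation: [3.131, -0.251, 0.005]
contact_force: [-4.1, 0.4, 9.5]
grip_width: -0.0003
```

Call:
apply_moves:
  dp:
    - [0,0,0.006]
  twist:
    - [0,0,0]
  jaw: [255]

```text
clock: 15.05
tcp_pos: [0.5442, -0.0033, 0.2705]
orientation: [3.13, -0.251, 0.005]
contact_force: [-2.7, -0.7, 8.1]
grip_width: -0.0002
```

Call:
apply_moves:
  dp:
    - [0,0,0.008]
    - [0,0,0.008]
    - [0,0,0.008]
  twist:
    - [0,0,0]
    - [0,0,0]
    - [0,0,0]
  jaw: [255,255,255]

```text
clock: 15.35
tcp_pos: [0.5442, -0.003, 0.2704]
orientation: [3.129, -0.251, 0.005]
contact_force: [-3.1, -0.3, 10.0]
grip_width: -0.0001
```

Call:
apply_moves:
  dp:
    - [0,0,0.008]
    - [0,0,0.008]
    - [0,0,0.008]
    - [0,0,0.008]
  twist:
    - [0,0,0]
    - [0,0,0]
    - [0,0,0]
    - [0,0,0]
  jaw: [255,255,255,255]

```text
clock: 15.75
tcp_pos: [0.5441, -0.0027, 0.2705]
orientation: [3.126, -0.252, 0.006]
contact_force: [-3.7, -0.5, 10.1]
grip_width: 0.0
```

Call:
apply_moves:
  dp:
    - [0,0,0.011]
    - [0,0,0.011]
    - [0,0,0.011]
    - [0,0,0.011]
    - [0,0,0.011]
    - [0,0,0.011]
    - [0,0,0.011]
  twist:
    - [0,0,0]
    - [0,0,0]
    - [0,0,0]
    - [0,0,0]
    - [0,0,0]
    - [0,0,0]
    - [0,0,0]
  jaw: [255,255,255,255,255,255,255]

```text
clock: 16.45
tcp_pos: [0.544, -0.0017, 0.2703]
orientation: [3.121, -0.253, 0.008]
contact_force: [-5.5, 0.6, 13.2]
grip_width: -0.0003
```

Call:
apply_moves:
  dp:
    - [0,0,-0.05]
    - [0,0,-0.15]
    - [0,0,-0.35]
    - [0,0.1,-0.35]
    - [-0.1,0.2,-0.35]
    - [-0.1,0.2,-0.3]
    - [0,0.2,-0.1]
    - [0,0.2,0]
    - [0,0.2,0]
    - [0,0,0]
  twist:
    - [0,0,0]
    - [0,0,0]
    - [0,0,0]
    - [0,0,0]
    - [0,0,0]
    - [0,0,0]
    - [0,0,0]
    - [0,0,0]
    - [0,0,0]
    - [0,0,0]
  jaw: [255,255,255,255,255,255,255,255,255,255]

```text
clock: 17.45
tcp_pos: [0.4966, -0.1294, 0.4811]
orientation: [3.12, -0.247, 0.016]
contact_force: [0.2, 0.3, -0.1]
grip_width: -0.0003
```

```bash
python3 rel.py -0.3 0.000 .3
python3 - <<'E'
from bench import r
import cv2,pickle
for n in("scene","top"):
    f=r.grab_frame(n);pickle.dump(f,open(f"{n}8.pkl","wb"))
    a,b,c,d=dict(top=(195,375,150,285),scene=(140,420,100,350))[n];s=4 if n=="top" else 2.8
    cv2.imwrite(f"pics/{n}8z.png",cv2.resize(f["color"][c:d,a:b,::-1],None,fx=s,fy=s,interpolation=2))
E
```

```text
t 17.45 tip a,b,z -0.2336 -0.0238 0.3081 F [ 0.15  0.26 -0.09] w -0.0003
dp units [0.197 0.553 0.076] twist deg [ 0.64 -0.65  0.04] units [ 0.0053 -0.0054  0.0003]
joints [ 0.52  0.17 -0.44  1.82  0.09  1.16 -0.11]
```

View pics/scene8z.png

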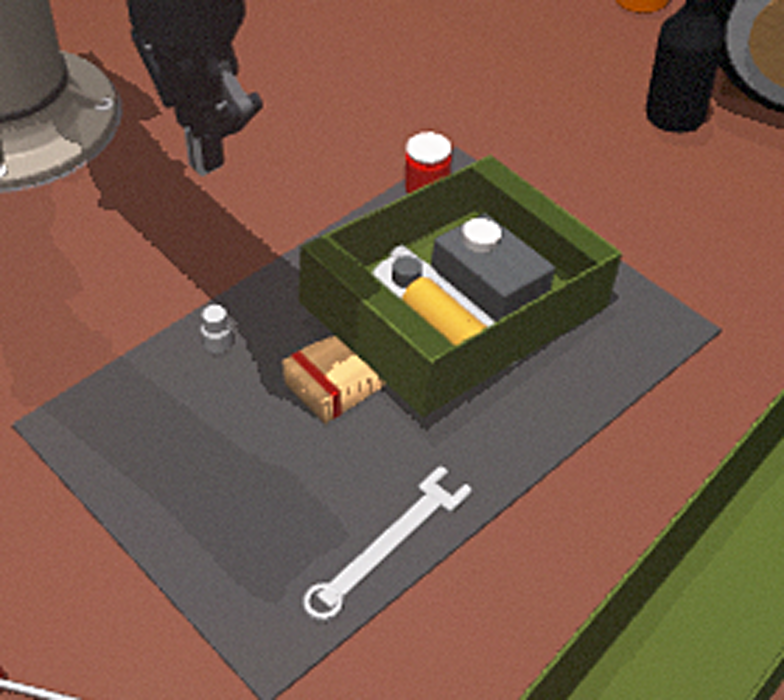

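View pics/top8z.png

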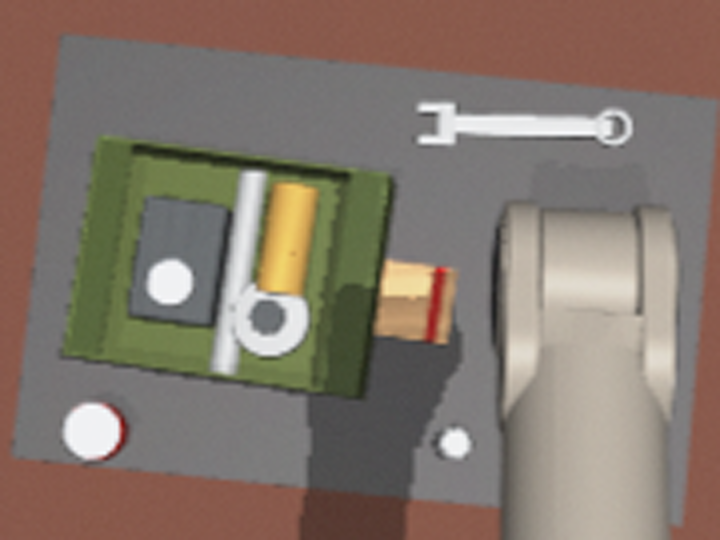

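The wedge's back corners are at crop px (457, 268) and (448, 344), with the tray and bystanders where they were. One numeric check before handing in.

Run:
```python
import pickle;from h import *
from rel import O,D,N
from bench import r
f=pickle.load(open("top8.pkl","rb"));f4=pickle.load(open("top4.pkl","rb"))
T=lambda a,s=4:np.array([195-.5+.5/s,150-.5+.5/s])+np.array(a)/s
for n,p,h in(("backA",(457,268),.037),("backB",(448,344),.037),("rimA",(393,174),.0976),("rimB",(363,398),.0976)):
    q=ray(f,T(p),h)[0]-O;print(n,(q@D).round(4),(q@N).round(4))
# tray / bystander change between frames: green mask centroid
for k in("0","4","8"):
    g=pickle.load(open(f"scene{k}.pkl","rb"));P=cloud(g);H,S,V=cv2.split(cv2.cvtColor(g["color"],cv2.COLOR_RGB2HSV))
    m=inbox(P)&(H>28)&(H<60)&(S>80)&(P[...,2]>.08)&(P[...,1]<.03);print(k,P[m].mean(0).round(4),m.sum())
o=r.get_obs();print(o["contact_force"],abs(o["qvel"]).max())
```

```text
backA -0.1763 0.0299
backB -0.1782 -0.0332
rimA -0.1129 0.0909
rimB -0.1162 -0.0891
0 [ 0.5543 -0.0043  0.0929] 840
4 [ 0.5545 -0.0052  0.0931] 874
8 [ 0.5571 -0.0042  0.0934] 804
[-0.02705762  1.17860928  0.32736583] 0.028061619001612657
```

Call:
apply_moves:
  dp:
    - [0,0,0]
    - [0,0,0]
    - [0,0,0]
  twist:
    - [0,0,0]
    - [0,0,0]
    - [0,0,0]
  jaw: [255,255,255]

```text
clock: 17.85
tcp_pos: [0.4977, -0.1227, 0.4804]
orientation: [3.124, -0.232, 0.015]
contact_force: [0.5, 0.4, 0.0]
grip_width: 0.0003
```

```bash
python3 -c "
from bench import r
print(r.hand_in())"
```

```text
the job is handed in; nothing more can be done
None
```

The job is done and handed in at about 18 s on the clock: the tray no longer rocks with the wedge under the middle of its raised end.

- **Rocking:** I pressed the raised end down to the mat and let it tip back to where it started. That press was harder than needed. The wrist read about 76–81 N at the bottom, under the 120 N limit but well over the 3–8 N it takes.
- **Wedge:** It started about 31 mm off the tray's centreline. I nudged it sideways while it was still clear of the tray, then pushed it in thin end first. The push rose from about 3 N to 7 N and it stopped moving. Its back sticks out about 58 mm (about 60 expected) and it is within about 2 mm of centre.
- **Check press:** I held 8–10 N, then up to 13 N, for about 1.5 s in all. The rim gave less than 0.5 mm, against 21–24 mm unwedged.
- **Final state:** The last pictures show no visible shift of the tray, and the socket, wrench and can where they were. The oil bottle and screwdriver were not in the last close-ups, but the arm never went near them. The gripper finished about 0.3 m above the bench, touching nothing.
- **Disagreement:** The two cameras differed by up to a few mm on some corners, and by more on one wedge back corner that the arm's shadow made hard to place. I relied mainly on the top view. The scene-view average of the rim points shifted about 2.6 mm in the last picture, which I put down to the arm's shadow on the rim.

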